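# Find the hidden tray release by touch and press it

## Task

The tray of the low white sample reader is shut and must come out by its manual release: a key sunk in a notch somewhere along the reader's back edge, the side away from the robot. It can be found by feeling along that edge with a fingertip; press the key inside it fully home, so that the tray comes all the way out at the front. Do not touch the tray, do not force anything, leave the vials and the bottle standing where they are, and finish clear.

Things in the scene. Friction and masses are not known exactly. Their poses are not given: they have to be found in the camera images.
- reader: Low white sample reader, fixed, 90 mm deep (x), 204 mm wide (y), 46 mm high. Origin on the worktop under its centre; x points to its back, y to its left, z up. Its flat, rigid, black back face is the plane x = +45 mm, from 4 to 46 mm up. The one notch in it is in a different place each time, not given: its centre lies between y = -68 and +68 mm.
- edge_left (a point): Point on the back face, 24 mm up, at its left end (reader y = +96.5 mm), mid-way across an 11 mm wide end post; the notch never lies there. The notch is 40 mm wide along y, open to the back and at the top, so that a finger pointing down can enter from behind; 10 mm deep in it stands the key.
- edge_right (a point): The same point at the right end (reader y = -96.5 mm).
- key (a joint): Travel of the release key in m, 0 at rest, 0.009 fully home at a rigid stop. Its black flat face (38.5 mm wide, 8 to 44 mm up) fills the notch, 10 mm in front of the back face's plane, and is pressed toward the reader's front (reader -x). It gives at about 5 to 8 N, has no spring and stays where it is left.
- tray: The tray with its grey front panel (176 mm wide, 24 mm high) in the front face of the reader. This origin coincides with the reader's origin while the tray is shut and moves with the tray to reader -x, 45 mm when all the way out. It is geared to the key: 5 mm of tray for 1 mm of key. Not to be touched.
- vial_black: Brown vial with a black cap, 27 mm across, 98 mm high, loose; origin at its foot. To be left alone.
- vial_green: Clear vial with a green cap, standing on the worktop behind the reader, 27 mm across, 98 mm high, loose; origin at its foot. To be left alone.
- bottle_red: Small bottle with a red cap, the one nearer the reader, 49 mm across, 90 mm high, loose; origin at its foot. To be left alone.

How it is judged:
By the outcome, as a careful person would: the job done as asked, in the order asked, and still so for the second after the job is handed in, with the robot touching nothing.
It also fails if it takes over 56 s, if anything falls off the work surface, if the arm or the gripper's body presses on something with over 40 N, if the wrist force passes 120 N, or if a joint passes its speed limit or range.

## Robot

A 6-joint arm with a two-finger parallel gripper is mounted at the origin on a cart in front of the work surface, level with it; the furniture and walls round the work are solid. World frame = base frame: x ahead of the robot, y to its left, z up, the work surface at z = 0. Lengths are in m, angles in rad, forces in N, time in s.
With the tool pointing down it reaches from about 0.35 to 0.875 m from the base axis. Payload 15.5 kg.
Tool frame: the origin (TCP) lies at the very end of the fingers, on their centre line; the grasp point (between the pads) lies 19 mm behind it (robot.grip_depth is the distance from the TCP to the grasp point, in m); z points along the fingers, y is the line along which they close (so a half turn about z gives the same grasp; the last joint's range is limited). The gripper opens to 85 mm and grips with 20 to 120 N. Pads are 22 mm wide; open, the fingers measure 114 mm over their backs; the gripper's body (76 mm by 85 mm) begins 54 mm behind the grasp point. The pads swing forward as they close: fully open they stand 13 mm farther back than shut.
Start: joints at [-1.23, 0.494, 1.345, -0, 1.302, -0.096], TCP at [0.264, -0.567, 0.203] pointing down, gripper open.
Joint ranges: [-2.91, 2.91], [-0.82, 2.16], [0.22, 2.67], [-1.22, 4.37], [0.12, 2.79], [-3.08, 3.08]. Speed limits (rad/s): [1.89, 1.89, 2.57, 3.01, 3.01, 3.01].

## Interface

Orientations are given as [roll, pitch, yaw] about the fixed x, y, z axes, in that order (R = Rz(yaw) Ry(pitch) Rx(roll)).
In Python, from bench import sense, viewer, workorder, robot gives the robot as it stands.
- The arm moves only by the tool step_arm, never from a script. Its argument "series" is a list of rows, each a list of 3 entries, a list of its own where there are three numbers: the shift along the world's x, y, z in cm, then the turn, a rotation vector about the world's x, y, z in degrees, then the opening, from 0 (shut) to 1 (fully open). In form: [[[tx, ty, tz], [rx, ry, rz], grip], ...]. A call has 1 to 20 rows; each row is the pose to reach, as a shift and turn from the pose commanded when the call began; what a row does not reach only later rows make up. A row lasts 1/12 s, in which the tool goes at most 41.7 mm and 7.16 degrees, less where a joint would pass 70% of its speed; a pose out of reach is approached as far as the arm can. A call with a gripper value outside its range is refused whole. The fingers move at their own pace and stop on an object; "newtons" is the grip in N (left out, the last holds). Time passes only in rows, so rows that repeat a pose let the fingers close. It gives the time, the measured TCP pose, the force, the opening and the grip force at its end, in the units of the state.
- sense(): the state, without advancing time (a new reading comes with each control period).
- viewer.capture(name): name is "side" or "top" or "wrist"; returns the picture (400x640x3 uint8, blue, green, red); there is no depth.
- viewer.camera_model(name): a dict with "fov_y" (degrees; the focal length in pixels is half the picture's height over the tangent of half this angle, whatever the lens; pixels are square), "cx", "cy" (the principal point, pixels), "extrinsics" (4x4, takes a point from camera to world coordinates); the wrist camera has in their place "mount" (4x4, takes a point from camera to tool coordinates, whose origin is the TCP and whose axes are the flange's). Camera axes: x right, y up, looking along -z (the intrinsics and any distortion apply to the point x, -y, -z); pixel columns grow to the right and rows downward; lengths in m; the calibration is good to about 2 mm. A picture is of the moment at which its call begins: read the wrist's pose just before it. camera_model takes no time and is no camera call.
- workorder.sign_off(): hands the job in; it is judged then, once.
The state is a dict: "t": time; "joint_positions": joint angles; "dq": joint speeds; "effort": joint torques, N m; "tool_pos": TCP position; "tcp_rot": TCP orientation; "contact_force": force on the tool from outside, world axes, zero at the start; "torque": the same for the moment, N m; "opening": finger opening in m; "finger_force": force on a finger pad.
Only numpy, scipy, OpenCV 4.12 (cv2) and the standard library are available. Lean on these libraries where they do the work, as an engineer would, in place of code of your own. Each camera call takes 0.05 s, during which the arm holds its last target. There are 200 camera calls.

## Working session

There is one attempt and no reset: what is moved stays moved. The work goes in short steps, Python scripts to look and compute and a tool call to move; the robot and the scene stay as the last step left them, time stands still between calls to the robot, and variables do not carry over. Pictures are saved under pics/ and viewed, at most 10 in all, crops included, and the job is handed in when it is done.

Besides the shell and the picture viewer there is one more tool, called as name(argument=value, ...), one argument or row to a line, values as JSON. step_arm: Moves the arm, as the interface text tells. Its arguments: {"type":"object","properties":{"series":{"type":"array"},"newtons":{"type":"number"}},"required":["series"]}

```bash
mkdir -p pics; ls
python3 - <<'E'
from bench import sense, viewer, workorder, robot
import cv2,numpy as np
print(sense())
for n in("side","top"):
    cv2.imwrite(f"pics/{n}0.png",viewer.capture(n)); m=viewer.camera_model(n); print(n,m)
print(viewer.camera_model("wrist"))
E
```

```text
pics
{'t': 0.0, 'joint_positions': array([-1.23047219e+00,  4.94199406e-01,  1.34614617e+00,  2.31362274e-05,
        1.30253603e+00, -9.55453249e-02]), 'dq': array([ 0.00081126, -0.00073843, -0.00029338, -0.00181444, -0.00016854,
       -0.00017412]), 'effort': array([ 3.31632553e-03, -8.82155800e+01, -3.83858764e+01,  1.50228097e-04,
        1.03223836e-02, -3.93621724e-05]), 'tool_pos': array([ 0.26371928, -0.56617769,  0.20238511]), 'tcp_rot': array([-3.14031170e+00, -1.45165465e-04,  4.35863224e-01]), 'contact_force': array([-0.90281795, -0.55520282, -0.02251099]), 'torque': array([ 0.0139115 , -0.04103689,  0.03047841]), 'finger_force': 0.0, 'opening': 0.08548188951540234}
side {'fov_y': 46.00145446011561, 'cx': 317.2119568751207, 'cy': 200.97814346269402, 'extrinsics': array([[ 0.99990987,  0.01304911, -0.00315839,  0.53206946],
       [-0.00980969,  0.54947149, -0.83545488, -0.51951384],
       [-0.00916649,  0.83541056,  0.54954997,  0.66260591],
       [ 0.        ,  0.        ,  0.        ,  1.        ]])}
top {'fov_y': 47.75190830893843, 'cx': 314.8029486420953, 'cy': 202.846436823123, 'extrinsics': array([[ 0.10792357,  0.97109893, -0.21288348,  0.2507266 ],
       [-0.99414296,  0.10664228, -0.01752721,  0.36023283],
       [ 0.00568173,  0.21352821,  0.97692038,  1.32179615],
       [ 0.        ,  0.        ,  0.        ,  1.        ]])}
{'fov_y': 58.92602446540361, 'cx': 318.4914035180446, 'cy': 200.824587351732, 'mount': array([[-7.47854960e-04,  9.47670059e-01,  3.19250528e-01,
         8.16705174e-02],
       [ 9.99998683e-01,  1.16857086e-03, -1.12628048e-03,
        -3.63429867e-04],
       [-1.44040915e-03,  3.19249265e-01, -9.47669685e-01,
        -1.71742319e-01],
       [ 0.00000000e+00,  0.00000000e+00,  0.00000000e+00,
         1.00000000e+00]])}
```

View pics/top0.png

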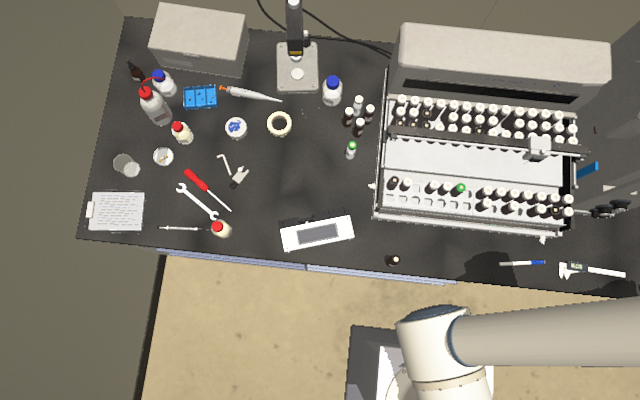

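View pics/side0.png

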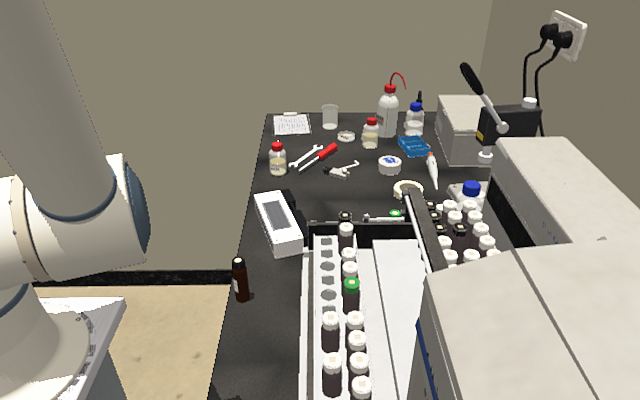

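The top view shows the reader (white, grey display) at about (318,233), the red-cap bottle at (221,229), the black-cap vial at (393,260) and the green-cap vial at (351,149). In the side view the reader is at (278,222). Next I'll measure the reader from both views.

```bash
cat > h.py <<'E'
from bench import sense, viewer, workorder, robot
import cv2,numpy as np
from scipy.spatial.transform import Rotation as R
def cam(n):
    m=viewer.camera_model(n)
    if "extrinsics" in m: E=m["extrinsics"]
    else:
        s=sense(); T=np.eye(4); T[:3,:3]=R.from_euler("xyz",s["tcp_rot"]).as_matrix(); T[:3,3]=s["tool_pos"]; E=T@m["mount"]
    return 200/np.tan(np.radians(m["fov_y"]/2)),m["cx"],m["cy"],E
def plane(c,uv,z):
    f,cx,cy,E=c; u=np.atleast_2d(uv).astype(float)
    d=np.c_[(u[:,0]-cx)/f,-(u[:,1]-cy)/f,-np.ones(len(u))]@E[:3,:3].T
    return E[:3,3]+d*((z-E[2,3])/d[:,2])[:,None]
def proj(c,P):
    f,cx,cy,E=c; q=(np.atleast_2d(P)-E[:3,3])@E[:3,:3]
    return np.c_[cx+f*q[:,0]/-q[:,2],cy-f*q[:,1]/-q[:,2]]
E
python3 - <<'E'
from h import *
t=cv2.imread("pics/top0.png"); s=cv2.imread("pics/side0.png")
for n,im,(x0,y0,x1,y1) in(("top",t,(270,205,365,260)),("side",s,(245,180,310,265))):
    c=cam(n); m=np.zeros(im.shape[:2],np.uint8); m[y0:y1,x0:x1]=(im[y0:y1,x0:x1].min(2)>150)*255
    k=max(cv2.findContours(m,0,2)[0],key=cv2.contourArea)
    P=plane(c,k[:,0],.046)[:,:2]; r=cv2.minAreaRect((P*1000).astype(np.float32)); print(n,r,cv2.boxPoints(r).round(0).tolist())
    # caps
for n,im in(("top",t),("side",s)):
    h=cv2.cvtColor(im,cv2.COLOR_BGR2HSV)
    for nm,mk,z in(("red",((h[...,0]<8)|(h[...,0]>172))&(h[...,1]>150)&(h[...,2]>90),.09),("green",(h[...,0]>50)&(h[...,0]<75)&(h[...,1]>130)&(h[...,2]>70),.098)):
        _,_,st,ce=cv2.connectedComponentsWithStats(mk.astype(np.uint8))
        for a,b in zip(st[1:],ce[1:]):
            if a[4]>15: print(n,nm,a[4],b.round(),plane(cam(n),b,z).round(3))
print(plane(cam("top"),[[396,259]],.098),plane(cam("side"),[[238,261]],.098))
a=cv2.resize(t[120:290,190:420],None,fx=3.3,fy=3.3,interpolation=cv2.INTER_CUBIC)
cv2.imwrite("pics/c0.png",a)
E
```

```text
top ((444.6112060546875, 368.5836181640625), (75.68778228759766, 205.88540649414062), 18.79393196105957) [[376.0, 454.0], [442.0, 259.0], [514.0, 283.0], [447.0, 478.0]]
side ((441.7370300292969, 364.1544189453125), (68.53936767578125, 206.94024658203125), 17.695621490478516) [[378.0, 452.0], [441.0, 255.0], [506.0, 276.0], [443.0, 473.0]]
top red 176 [145.  90.] [[0.803 0.916 0.09 ]]
top red 88 [177. 126.] [[0.702 0.803 0.09 ]]
top red 208 [196. 179.] [[0.55  0.723 0.09 ]]
top red 98 [217. 226.] [[0.425 0.644 0.09 ]]
top green 26 [352. 145.] [[0.697 0.296 0.098]]
top green 23 [461. 187.] [[ 0.607 -0.019  0.098]]
side red 115 [392.  85.] [[0.804 1.085 0.09 ]]
side red 70 [371. 121.] [[0.701 0.783 0.09 ]]
side red 91 [277. 146.] [[0.429 0.624 0.09 ]]
side red 155 [327. 150.] [[0.564 0.594 0.09 ]]
side green 42 [394. 213.] [[0.696 0.288 0.098]]
side green 57 [352. 281.] [[0.593 0.085 0.098]]
side green 41 [352. 290.] [[0.591 0.063 0.098]]
[[0.38695975 0.14734875 0.098     ]] [[0.38832674 0.14229726 0.098     ]]
```

View pics/c0.png

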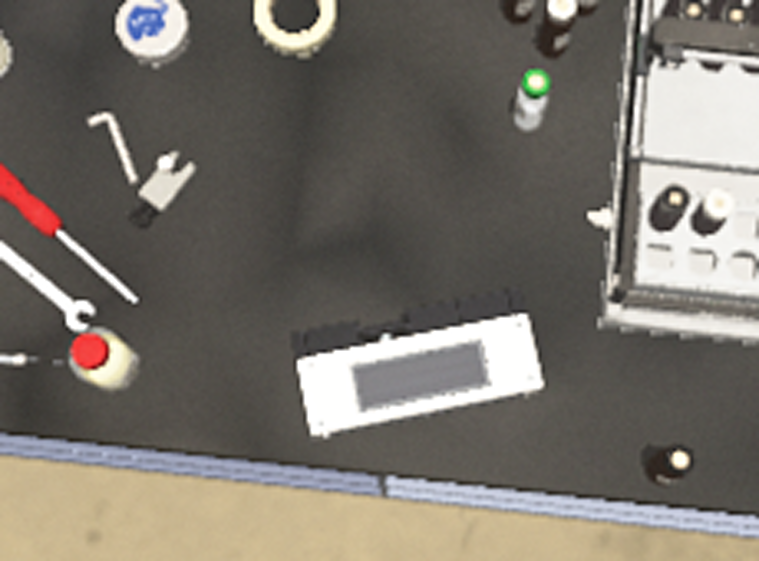

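The crop shows the black rear strip behind the white top, running along crop (295–525, 290–345). There is a gap at about crop x 360–405, so the notch may be near reader y ≈ +25 mm. I'll move behind the reader and check with the wrist camera.

step_arm(
  series=[
    [[9.6, 46.6, 10], [0, 0, -6.7], 0],
    [[9.6, 46.6, 10], [0, 0, -6.7], 0],
    [[9.6, 46.6, 10], [0, 0, -6.7], 0],
    [[9.6, 46.6, 10], [0, 0, -6.7], 0],
    [[9.6, 46.6, 10], [0, 0, -6.7], 0],
    [[9.6, 46.6, 10], [0, 0, -6.7], 0],
    [[9.6, 46.6, 10], [0, 0, -6.7], 0],
    [[9.6, 46.6, 10], [0, 0, -6.7], 0],
    [[9.6, 46.6, 10], [0, 0, -6.7], 0],
    [[9.6, 46.6, 10], [0, 0, -6.7], 0],
    [[9.6, 46.6, 10], [0, 0, -6.7], 0],
    [[9.6, 46.6, 10], [0, 0, -6.7], 0],
    [[28, 96, 10], [0, 0, -6.7], 0],
    [[28, 96, 10], [0, 0, -6.7], 0],
    [[28, 96, 10], [0, 0, -6.7], 0],
    [[28, 96, 10], [0, 0, -6.7], 0],
    [[28, 96, 10], [0, 0, -6.7], 0],
    [[28, 96, 10], [0, 0, -6.7], 0],
    [[28, 96, 10], [0, 0, -6.7], 0],
    [[28, 96, 10], [0, 0, -6.7], 0],
  ],
)

```text
t: 1.77
tool_pos: [0.4759, 0.2135, 0.3027]
tcp_rot: [3.142, 0.0, 0.319]
contact_force: [1.1, -1.3, 1.4]
opening: -0.0002
finger_force: 0.0
```

step_arm(
  series=[
    [[7.5, 19, 0], [0, 0, 0], 0],
    [[7.5, 19, 0], [0, 0, 0], 0],
    [[7.5, 19, 0], [0, 0, 0], 0],
    [[7.5, 19, 0], [0, 0, 0], 0],
    [[7.5, 19, -12], [0, 0, 0], 0],
    [[7.5, 19, -12], [0, 0, 0], 0],
    [[7.5, 19, -12], [0, 0, 0], 0],
    [[7.5, 19, -12], [0, 0, 0], 0],
    [[7.5, 19, -12], [0, 0, 0], 0],
    [[7.5, 19, -12], [0, 0, 0], 0],
    [[7.5, 19, -12], [0, 0, 0], 0],
  ],
)

```text
t: 2.68
tool_pos: [0.552, 0.4012, 0.1859]
tcp_rot: [-3.141, -0.004, 0.318]
contact_force: [0.4, 0.8, 0.2]
opening: 0.0002
finger_force: 0.0
```

Run:
```python
from h import *
s=sense(); print(s["tool_pos"],s["tcp_rot"],s["contact_force"])
c=cam("wrist"); im=viewer.capture("wrist"); np.save("w1E.npy",c[3]); cv2.imwrite("pics/w1.png",im)
```

```text
[0.55203582 0.40119327 0.18587956] [-3.1408421  -0.00370394  0.31846361] [0.3873652  0.79672007 0.18045707]
```

View pics/w1.png

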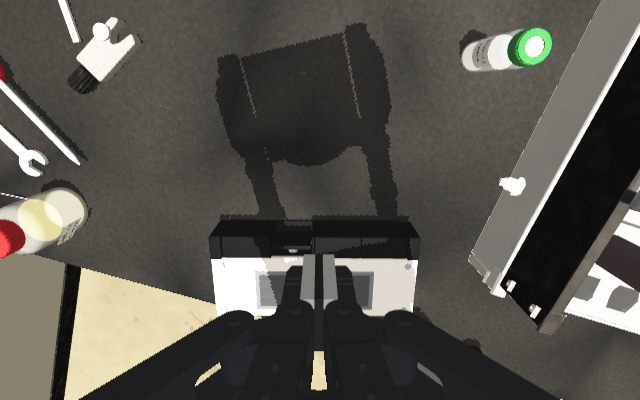

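The reader's back spans about u 209–420, v 218–258, with something notch-like at u ≈ 272–312. I'll enlarge it with more contrast and project expected points onto it.

Run:
```python
from h import *
im=cv2.imread("pics/w1.png"); c=list(cam("wrist")); c[3]=np.load("w1E.npy")
# white top/black strip boundary & front
m=(im.min(2)>150).astype(np.uint8); m[:, :200]=0; m[:,430:]=0; m[:245]=0; m[330:]=0
rows=[(u,np.nonzero(m[:,u])[0].min()) for u in (216,225,235,245,380,390,398,412) if m[:,u].any()]
print(rows, plane(c,rows,.046).round(4)[:,:2].tolist())
a=(np.clip((im[205:270,200:430].astype(float)/255)**.45,0,1)*255).astype(np.uint8)
cv2.imwrite("pics/w1c.png",cv2.resize(a,None,fx=3.4,fy=3.4,interpolation=cv2.INTER_CUBIC))
```

```text
[(216, np.int64(259)), (225, np.int64(257)), (235, np.int64(258)), (245, np.int64(258)), (380, np.int64(259)), (390, np.int64(259)), (398, np.int64(259)), (412, np.int64(260))] [[0.4418, 0.4709], [0.4467, 0.463], [0.4487, 0.4535], [0.4518, 0.4441], [0.4921, 0.3179], [0.4951, 0.3086], [0.4976, 0.3011], [0.5009, 0.2876]]
```

View pics/w1c.png

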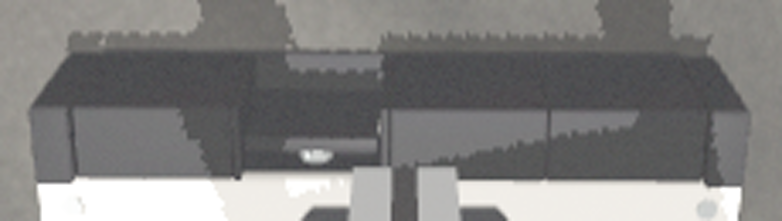

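The crop clearly shows the notch from crop u 241 to 381, that is, image u 271–312. The key face is inside it. The back top edge is at v ≈ 236.5, with its ends at u 209 and 420. I'll convert these to world positions.

Run:
```python
from h import *
c=list(cam("wrist")); c[3]=np.load("w1E.npy")
L,Rr,a,b=plane(c,[[208.8,237],[420,236.5],[270.9,236.7],[312,236.7]],.046)[:,:2]
print(L,Rr,np.linalg.norm(L-Rr)); ey=(L-Rr)/np.linalg.norm(L-Rr); ex=np.array([ey[1],-ey[0]]); mid=(L+Rr)/2
th=np.degrees(np.arctan2(ex[1],ex[0])); print("theta",th,"mid",mid,"a,b",(a-mid)@ey,(b-mid)@ey)
p=mid+ey*((a+b)/2-mid).dot(ey); print("notch mouth",p,"20mm behind",p+.03*ex,"ex",ex,"ey",ey)
print(sense()["tool_pos"],(sense()["tool_pos"][:2]-p)@ex,(sense()["tool_pos"][:2]-p)@ey)
```

```text
[0.46272017 0.48280455] [0.52655847 0.29015644] 0.2029498064233045
theta 18.333780487932383 mid [0.49463932 0.3864805 ] a,b 0.04179236030828467 0.0023043129035370106
notch mouth [0.48770397 0.40740966] 20mm behind [0.51618117 0.41684623] ex [0.94924019 0.31455216] ey [-0.31455216  0.94924019]
[0.5520109  0.40119002 0.18584683] 0.05908632374833629 -0.026131817597738524
```

step_arm(
  series=[
    [[-3.58, 1.57, 0], [0, 0, 0], 0],
    [[-3.58, 1.57, -6], [0, 0, 0], 0],
    [[-3.58, 1.57, -10], [0, 0, 0], 0],
    [[-3.58, 1.57, -13], [0, 0, 0], 0],
    [[-3.58, 1.57, -15], [0, 0, 0], 0],
    [[-3.58, 1.57, -16.5], [0, 0, 0], 0],
    [[-3.58, 1.57, -16.5], [0, 0, 0], 0],
    [[-3.58, 1.57, -16.5], [0, 0, 0], 0],
  ],
)

```text
t: 3.4
tool_pos: [0.5159, 0.4169, 0.0193]
tcp_rot: [-3.141, -0.001, 0.319]
contact_force: [-0.2, -0.0, 0.5]
opening: -0.0003
finger_force: 0.0
```

Run:
```python
from h import *
s=sense(); p=np.array([.48770,.40741]); ex=np.array([.94924,.31455]); ey=np.array([-ex[1],ex[0]])
print(s["tool_pos"],s["contact_force"],(s["tool_pos"][:2]-p)@ex,(s["tool_pos"][:2]-p)@ey)
c=cam("wrist"); im=viewer.capture("wrist"); print(sense()["t"])
a=(np.clip((im.astype(float)/255)**.5,0,1)*255).astype(np.uint8); cv2.imwrite("pics/w2.png",a)
```

```text
[0.51586943 0.41693336 0.01927824] [-0.24167889 -0.04585936  0.50672247] 0.029735122057062524 0.00017925781787099448
3.45
```

View pics/w2.png

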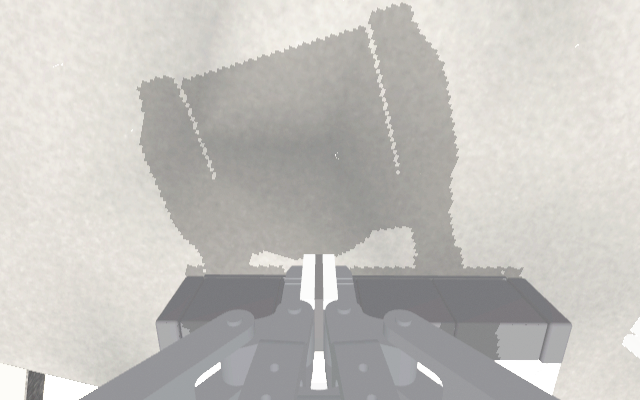

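The fingertips (u 285–352) stand in front of the notch, just behind the back face, and nothing is touching. I'll ease in toward the reader's front.

step_arm(
  series=[
    [[-0.95, -0.315, 0], [0, 0, 0], 0],
    [[-1.42, -0.47, 0], [0, 0, 0], 0],
    [[-1.71, -0.565, 0], [0, 0, 0], 0],
    [[-1.99, -0.66, 0], [0, 0, 0], 0],
    [[-2.18, -0.72, 0], [0, 0, 0], 0],
    [[-2.28, -0.755, 0], [0, 0, 0], 0],
    [[-2.28, -0.755, 0], [0, 0, 0], 0],
  ],
)

```text
t: 4.03
tool_pos: [0.4923, 0.4093, 0.0182]
tcp_rot: [-3.142, -0.0, 0.319]
contact_force: [-0.4, 1.1, -0.1]
opening: -0.0002
finger_force: 0.0
```

step_arm(
  series=[
    [[-0.095, -0.031, 0], [0, 0, 0], 0],
    [[-0.19, -0.063, 0], [0, 0, 0], 0],
    [[-0.285, -0.094, 0], [0, 0, 0], 0],
    [[-0.38, -0.126, 0], [0, 0, 0], 0],
    [[-0.475, -0.157, 0], [0, 0, 0], 0],
    [[-0.57, -0.189, 0], [0, 0, 0], 0],
    [[-0.57, -0.189, 0], [0, 0, 0], 0],
  ],
)

```text
t: 4.62
tool_pos: [0.4864, 0.4073, 0.018]
tcp_rot: [3.142, 0.0, 0.319]
contact_force: [0.3, -0.5, 0.5]
opening: -0.0002
finger_force: 0.0
```

step_arm(
  series=[
    [[-0.095, -0.031, 0], [0, 0, 0], 0],
    [[-0.19, -0.063, 0], [0, 0, 0], 0],
    [[-0.285, -0.094, 0], [0, 0, 0], 0],
    [[-0.285, -0.094, 0], [0, 0, 0], 0],
  ],
)

```text
t: 4.95
tool_pos: [0.4836, 0.4064, 0.018]
tcp_rot: [3.142, 0.0, 0.319]
contact_force: [0.3, -0.6, 0.7]
opening: -0.0001
finger_force: 0.0
```

step_arm(
  series=[
    [[-0.095, -0.031, 0], [0, 0, 0], 0],
    [[-0.19, -0.063, 0], [0, 0, 0], 0],
  ],
)

```text
t: 5.12
tool_pos: [0.4819, 0.4058, 0.018]
tcp_rot: [-3.142, -0.0, 0.319]
contact_force: [0.2, 1.4, 0.2]
opening: -0.0002
finger_force: 0.0
```

step_arm(
  series=[
    [[-0.095, -0.031, 0], [0, 0, 0], 0],
    [[-0.19, -0.063, 0], [0, 0, 0], 0],
  ],
)

```text
t: 5.28
tool_pos: [0.4799, 0.4052, 0.018]
tcp_rot: [-3.142, -0.0, 0.319]
contact_force: [0.0, -0.6, 0.2]
opening: -0.0001
finger_force: 0.0
```

Run:
```python
from h import *
s=sense(); p=np.array([.48770,.40741]); ex=np.array([.94924,.31455]); ey=np.array([-ex[1],ex[0]])
print(s["tool_pos"],s["contact_force"],s["torque"],(s["tool_pos"][:2]-p)@ex,(s["tool_pos"][:2]-p)@ey)
im=viewer.capture("wrist"); sd=viewer.capture("side"); tp=viewer.capture("top")
f=lambda a,k:(np.clip((cv2.resize(a,None,fx=k,fy=k,interpolation=cv2.INTER_CUBIC).astype(float)/255)**.6,0,1)*255).astype(np.uint8)
A=f(im[200:400,150:450],1.33)[:266,:400]; B=f(sd[140:270,200:330],3); C=f(tp[190:280,250:400],2.66)
o=np.zeros((600,800,3),np.uint8)
for q,(y,x) in((A,(0,0)),(B,(0,405)),(C,(300,0))): h,w=min(q.shape[0],600-y),min(q.shape[1],800-x); o[y:y+h,x:x+w]=q[:h,:w]
cv2.imwrite("pics/m3.png",o)
```

```text
[0.47992077 0.40516318 0.01799041] [ 0.01043151 -0.59645606  0.20987544] [ 0.06062009 -0.03686958 -0.0116806 ] -0.008091088168035497 0.0003141880430143316
```

View pics/m3.png

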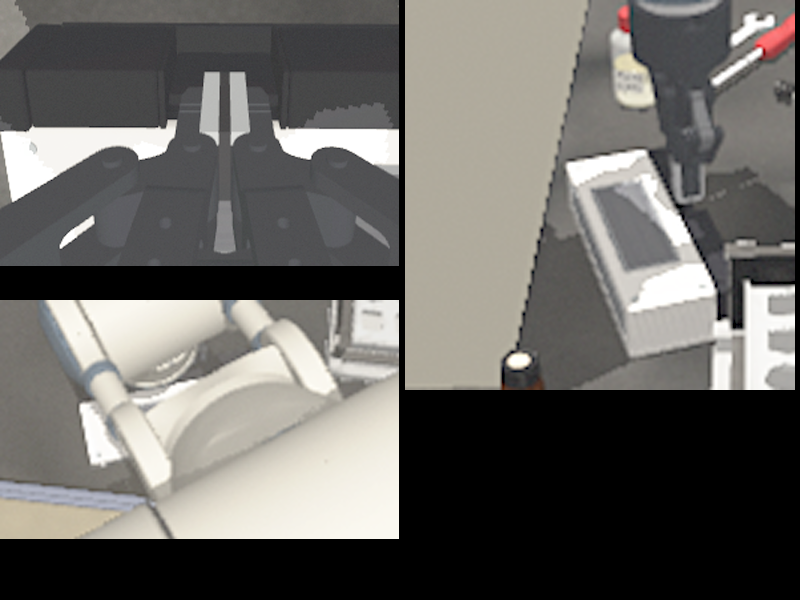

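The wrist crop shows the finger centred in the notch, and the side crop shows the tray still shut. There's no contact yet, so I'll go on gently.

step_arm(
  series=[
    [[-0.095, -0.031, 0], [0, 0, 0], 0],
    [[-0.19, -0.063, 0], [0, 0, 0], 0],
  ],
)

```text
t: 5.6
tool_pos: [0.4781, 0.4046, 0.018]
tcp_rot: [-3.142, -0.0, 0.319]
contact_force: [0.4, -0.0, -0.9]
opening: 0.0003
finger_force: 0.0
```

Run:
```python
from h import *
sd=viewer.capture("side"); s0=cv2.imread("pics/side0.png"); w=viewer.capture("wrist")
g=lambda a:(np.clip((cv2.resize(a,None,fx=4,fy=4,interpolation=cv2.INTER_CUBIC).astype(float)/255)**.6,0,1)*255).astype(np.uint8)
o=np.hstack([g(s0[170:270,235:320])[:400,:340],g(sd[170:270,235:320])[:400,:340]])
W=(np.clip((cv2.resize(w[195:270,230:400],None,fx=2.6,fy=2.6).astype(float)/255)**.45,0,1)*255).astype(np.uint8)
o2=np.zeros((600,800,3),np.uint8); o2[:400,:680]=o; o2[402:402+W.shape[0],:W.shape[1]]=W[:198]
cv2.imwrite("pics/m4.png",o2)
c=cam("wrist"); T=sense()["tool_pos"]; print(T,proj(c,[T]), sense()["contact_force"])
```

```text
[0.47791657 0.40448862 0.01795261] [[318.71646614 243.12937477]] [-4.50569230e-01 -1.22164871e-01  3.97355076e-05]
```

View pics/m4.png

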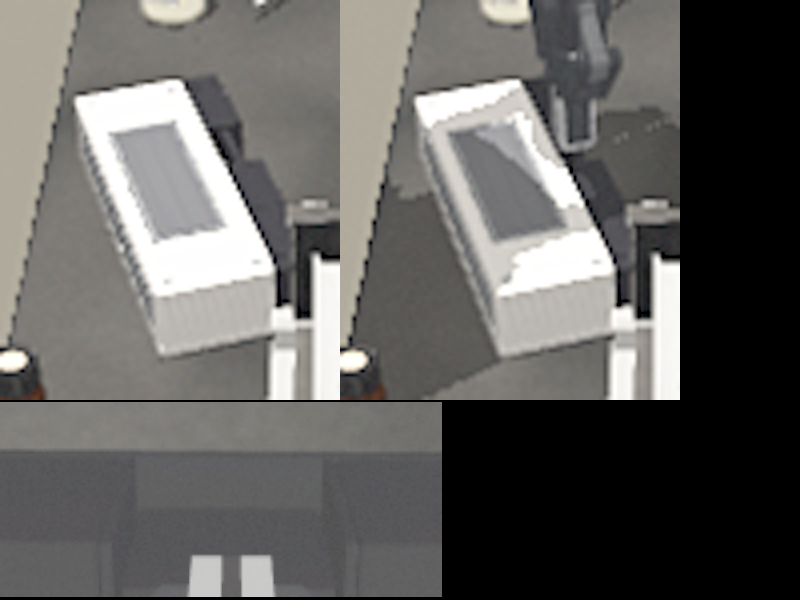

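The tray is still shut. The fingertip shows at about v 254 in the wrist view, while the TCP should project to v 243, so I'll triangulate the real tip from the side and wrist views. In the side view it is at about (294,207.5).

Run:
```python
from h import *
def ray(c,uv): a=plane(c,uv,0.)[0]; o=c[3][:3,3]; return o,(a-o)/np.linalg.norm(a-o)
s=sense();cw,cs=cam("wrist"),cam("side")
print("TCP in side px",proj(cs,[s["tool_pos"]]), "with z+30mm",proj(cs,[s["tool_pos"]+[0,0,.03]]))
(o1,d1),(o2,d2)=ray(cw,[319,254.6]),ray(cs,[294.3,207.5])
t=np.linalg.lstsq(np.c_[d1,-d2],o2-o1,rcond=None)[0]; a,b=o1+t[0]*d1,o2+t[1]*d2
print(a,b,np.linalg.norm(a-b)); print(robot.grip_depth,[x for x in dir(robot) if x[0]!="_"])
p=np.array([.48770,.40741]); ex=np.array([.94924,.31455]); print("tip along ex",((a+b)[:2]/2-p)@ex,"z",(a+b)[2]/2)
```

```text
TCP in side px [[293.2358781  214.17635848]] with z+30mm [[292.76286192 203.73035466]]
[0.48073121 0.40531472 0.03685073] [0.48110925 0.405221   0.0366815 ] 0.00042466151815015164
0.0187 ['PlanningError', 'grip_depth']
tip along ex -0.007109437259318213 z 0.03676611804887667
```

step_arm(
  series=[
    [[1.9, 0.63, 0], [0, 0, 0], 0],
    [[3.8, 1.26, 0], [0, 0, 0], 0],
    [[5.7, 1.89, 0], [0, 0, 0], 0],
    [[5.7, 1.89, 0], [0, 0, 0], 0],
  ],
)

```text
t: 6.03
tool_pos: [0.5386, 0.4246, 0.0183]
tcp_rot: [-3.141, -0.003, 0.318]
contact_force: [-0.5, -1.5, 0.3]
opening: -0.0002
finger_force: 0.0
```

Run:
```python
from h import *
s=sense(); sd=viewer.capture("side"); w=viewer.capture("wrist"); cs=cam("side"); T=s["tool_pos"]
q=proj(cs,[T,T+[0,0,.02],T+[0,0,.04]]); print(T,s["contact_force"],q)
x0,y0=int(q[0,0])-45,int(q[0,1])-60
a=cv2.resize(sd[y0:y0+90,x0:x0+90],None,fx=6,fy=6,interpolation=cv2.INTER_CUBIC); a=(np.clip((a.astype(float)/255)**.5,0,1)*255).astype(np.uint8)
for k,p in enumerate(q): cv2.drawMarker(a,tuple(int(v) for v in (p-[x0,y0]+.5)*6),[(0,0,255),(0,255,0),(255,0,0)][k],0,14,1)
cv2.imwrite("pics/m5.png",a); print(x0,y0); cv2.imwrite("pics/w5.png",w)
```

```text
[0.53863224 0.42456358 0.01829269] [-0.54815163 -1.48352024  0.27900796] [[318.53416915 208.99129446]
 [318.47069396 202.11397678]
 [318.40597392 195.10178245]]
273 148
```

View pics/m5.png

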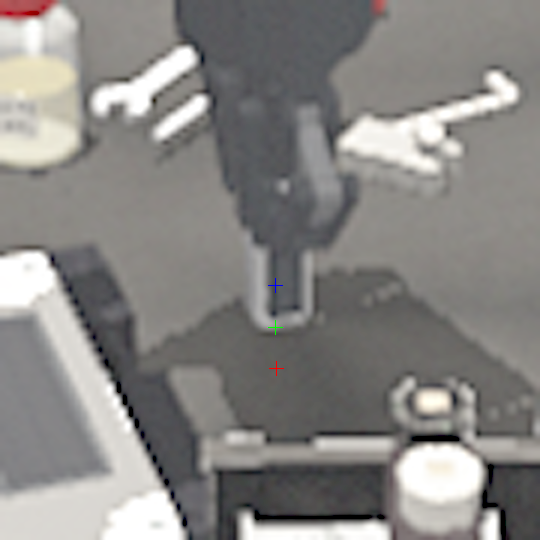

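The tip (crop (279,325)) is about 20–30 mm above the reported TCP (the red marker), once the near-side thickness is allowed for. So the fingers are shorter than the tool frame says, and my pass went just over the reader's top. I'll lower carefully and watch the force.

step_arm(
  series=[
    [[0, 0, -0.6], [0, 0, 0], 0],
    [[0, 0, -1.1], [0, 0, 0], 0],
    [[0, 0, -1.4], [0, 0, 0], 0],
    [[0, 0, -1.5], [0, 0, 0], 0],
    [[0, 0, -1.6], [0, 0, 0], 0],
    [[0, 0, -1.6], [0, 0, 0], 0],
  ],
)

```text
t: 6.63
tool_pos: [0.5349, 0.4234, 0.0018]
tcp_rot: [3.142, 0.0, 0.319]
contact_force: [-0.2, 0.8, 0.8]
opening: -0.0002
finger_force: 0.0
```

Run:
```python
from h import *
s=sense(); print(s["tool_pos"],s["contact_force"])
# tip height from side + wrist: extreme bottom point per assumed tool-frame edge
c=cam("side"); Rm=R.from_euler("xyz",s["tcp_rot"]).as_matrix(); Tp=np.array([.53863,.42456,.01829])
for h in(.02,.025,.03,.035): print(h,proj(c,[Tp+Rm@[0,y,-h] for y in(.0145,.006,-.0145)]).round(1).tolist())
cw=cam("wrist")
for h in(.0,.02,.025,.03,.035): print(h,proj(cw,[s["tool_pos"]+Rm@[x,0,-h] for x in(.011,.0,-.011)])[:,1].round(1))
```

```text
[0.53487129 0.42340182 0.00178902] [-0.17383599  0.83755243  0.76837407]
0.02 [[320.5, 205.3], [319.3, 203.4], [316.5, 199.0]]
0.025 [[320.4, 203.5], [319.3, 201.7], [316.5, 197.3]]
0.03 [[320.4, 201.8], [319.3, 199.9], [316.5, 195.5]]
0.035 [[320.4, 200.0], [319.2, 198.2], [316.5, 193.8]]
0.0 [224.  243.1 261.5]
0.02 [240.2 261.2 281.2]
0.025 [244.9 266.3 286.8]
0.03 [249.8 271.8 292.8]
0.035 [255.1 277.5 299. ]
```

step_arm(
  series=[
    [[0, 0, -0.2], [0, 0, 0], 0],
    [[0, 0, -0.4], [0, 0, 0], 0],
    [[0, 0, -0.5], [0, 0, 0], 0],
    [[0, 0, -0.6], [0, 0, 0], 0],
  ],
)

```text
t: 6.97
tool_pos: [0.5351, 0.4234, -0.0042]
tcp_rot: [-3.142, 0.0, 0.319]
contact_force: [-0.1, 1.1, -0.5]
opening: -0.0001
finger_force: 0.0
```

step_arm(
  series=[
    [[0, 0, -0.1], [0, 0, 0], 0],
    [[0, 0, -0.2], [0, 0, 0], 0],
    [[0, 0, -0.3], [0, 0, 0], 0],
    [[0, 0, -0.4], [0, 0, 0], 0],
  ],
)

```text
t: 7.3
tool_pos: [0.5351, 0.4235, -0.0081]
tcp_rot: [-3.142, 0.0, 0.319]
contact_force: [-0.3, 0.5, -0.2]
opening: 0.0003
finger_force: 0.0
```

With the TCP reading below the worktop there is still no contact, which confirms the shorter fingers. I'll go in again along the same line.

step_arm(
  series=[
    [[-1.9, -0.63, 0], [0, 0, 0], 0],
    [[-2.47, -0.82, 0], [0, 0, 0], 0],
    [[-2.94, -0.975, 0], [0, 0, 0], 0],
    [[-3.32, -1.1, 0], [0, 0, 0], 0],
    [[-3.51, -1.165, 0], [0, 0, 0], 0],
    [[-3.61, -1.195, 0], [0, 0, 0], 0],
    [[-3.7, -1.225, 0], [0, 0, 0], 0],
    [[-3.8, -1.26, 0], [0, 0, 0], 0],
  ],
)

```text
t: 7.97
tool_pos: [0.4974, 0.4109, -0.008]
tcp_rot: [-3.141, -0.0, 0.319]
contact_force: [0.2, 0.9, -0.3]
opening: -0.0001
finger_force: 0.0
```

step_arm(
  series=[
    [[-0.095, -0.031, 0], [0, 0, 0], 0],
    [[-0.19, -0.063, 0], [0, 0, 0], 0],
    [[-0.285, -0.094, 0], [0, 0, 0], 0],
  ],
)

```text
t: 8.22
tool_pos: [0.4943, 0.4099, -0.008]
tcp_rot: [-3.142, -0.0, 0.319]
contact_force: [-0.2, -0.3, 0.2]
opening: -0.0001
finger_force: 0.0
```

step_arm(
  series=[
    [[-0.095, -0.031, 0], [0, 0, 0], 0],
    [[-0.19, -0.063, 0], [0, 0, 0], 0],
    [[-0.285, -0.094, 0], [0, 0, 0], 0],
  ],
)

```text
t: 8.47
tool_pos: [0.4913, 0.409, -0.008]
tcp_rot: [-3.142, -0.0, 0.319]
contact_force: [0.6, -0.3, 0.6]
opening: 0.0001
finger_force: 0.0
```

step_arm(
  series=[
    [[-0.095, -0.031, 0], [0, 0, 0], 0],
    [[-0.19, -0.063, 0], [0, 0, 0], 0],
    [[-0.285, -0.094, 0], [0, 0, 0], 0],
  ],
)

```text
t: 8.72
tool_pos: [0.4891, 0.4083, -0.0079]
tcp_rot: [-3.141, -0.001, 0.319]
contact_force: [6.0, 1.4, -3.2]
opening: -0.0003
finger_force: 2.6
```

step_arm(
  series=[
    [[-0.095, -0.031, 0], [0, 0, 0], 0],
    [[-0.19, -0.063, 0], [0, 0, 0], 0],
  ],
)

```text
t: 8.88
tool_pos: [0.4875, 0.4077, -0.0079]
tcp_rot: [-3.141, -0.002, 0.319]
contact_force: [5.8, 0.8, -3.7]
opening: 0.0002
finger_force: 2.7
```

Contact came where expected and the key gives at about 6 N. I'll keep pressing to the stop.

step_arm(
  series=[
    [[-0.095, -0.031, 0], [0, 0, 0], 0],
    [[-0.19, -0.063, 0], [0, 0, 0], 0],
    [[-0.285, -0.094, 0], [0, 0, 0], 0],
    [[-0.38, -0.126, 0], [0, 0, 0], 0],
  ],
)

```text
t: 9.22
tool_pos: [0.4837, 0.4065, -0.0079]
tcp_rot: [-3.141, -0.002, 0.319]
contact_force: [5.5, 1.1, -4.9]
opening: -0.0
finger_force: 2.7
```

step_arm(
  series=[
    [[-0.095, -0.031, 0], [0, 0, 0], 0],
    [[-0.19, -0.063, 0], [0, 0, 0], 0],
  ],
)

```text
t: 9.38
tool_pos: [0.4818, 0.4059, -0.0079]
tcp_rot: [-3.141, -0.002, 0.319]
contact_force: [4.8, 0.9, -4.1]
opening: -0.0001
finger_force: 2.7
```

Travel so far is about 8 mm. Now millimetre by millimetre to the stop.

step_arm(
  series=[
    [[-0.095, -0.031, 0], [0, 0, 0], 0],
  ],
)

```text
t: 9.47
tool_pos: [0.4809, 0.4056, -0.0079]
tcp_rot: [-3.141, -0.002, 0.319]
contact_force: [9.7, 2.8, -4.4]
opening: -0.0002
finger_force: 5.2
```

step_arm(
  series=[
    [[-0.057, -0.019, 0], [0, 0, 0], 0],
  ],
)

```text
t: 9.55
tool_pos: [0.4809, 0.4056, -0.0078]
tcp_rot: [-3.141, -0.003, 0.319]
contact_force: [10.9, 3.0, -8.3]
opening: -0.0001
finger_force: 5.6
```

step_arm(
  series=[
    [[-0.057, -0.019, 0], [0, 0, 0], 0],
  ],
)

```text
t: 9.63
tool_pos: [0.4808, 0.4056, -0.0078]
tcp_rot: [-3.141, -0.004, 0.319]
contact_force: [13.5, 3.1, -9.4]
opening: -0.0002
finger_force: 7.0
```

The force rises with no further motion, so the key is at its rigid stop. I'll give it one small extra press, then back out along the same line and lift.

step_arm(
  series=[
    [[-0.06, -0.02, 0], [0, 0, 0], 0],
    [[-0.06, -0.02, 0], [0, 0, 0], 0],
  ],
)

```text
t: 9.8
tool_pos: [0.4809, 0.4057, -0.0077]
tcp_rot: [-3.141, -0.005, 0.319]
contact_force: [14.7, 4.7, -10.3]
opening: 0.0004
finger_force: 7.4
```

step_arm(
  series=[
    [[0.5, 0.166, 0], [0, 0, 0], 0],
    [[1.5, 0.5, 0], [0, 0, 0], 0],
    [[3, 1, 0], [0, 0, 0], 0],
    [[5, 1.66, 0], [0, 0, 0], 0],
    [[6, 2, 0], [0, 0, 0], 0],
    [[6, 2, 4], [0, 0, 0], 0],
    [[6, 2, 8], [0, 0, 0], 0],
    [[6, 2, 12], [0, 0, 0], 0],
    [[6, 2, 16], [0, 0, 0], 0],
    [[6, 2, 20], [0, 0, 0], 0],
    [[6, 2, 20], [0, 0, 0], 0],
    [[6, 2, 20], [0, 0, 0], 0],
  ],
)

```text
t: 10.8
tool_pos: [0.5392, 0.4253, 0.1948]
tcp_rot: [-3.14, -0.004, 0.319]
contact_force: [0.1, -0.6, -0.3]
opening: 0.0
finger_force: 0.0
```

Run:
```python
from h import *
s=sense(); print(s["t"],s["tool_pos"],s["contact_force"])
sd=viewer.capture("side"); w=viewer.capture("wrist"); s0=cv2.imread("pics/side0.png")
g=lambda a,k:(np.clip((cv2.resize(a,None,fx=k,fy=k,interpolation=cv2.INTER_CUBIC).astype(float)/255)**.6,0,1)*255).astype(np.uint8)
o=np.zeros((600,800,3),np.uint8); A=g(sd[130:310,210:340],3.3)[:594,:429]; B=g(w[180:360,150:460],1.19)[:214,:368]
o[:A.shape[0],:A.shape[1]]=A; o[:B.shape[0],432:432+B.shape[1]]=B; cv2.imwrite("pics/m6.png",o)
```

```text
10.8 [0.53921229 0.42531256 0.19475017] [ 0.09283928 -0.62386402 -0.34053441]
```

View pics/m6.png

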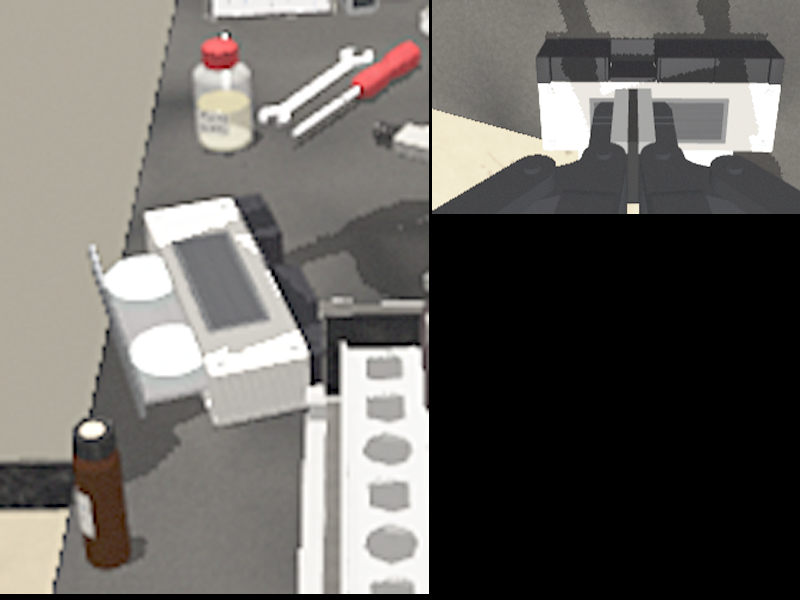

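The tray is out at the front: panel at side crop (92–145, 247–415), with both wells visible. The red-cap bottle and the black-cap vial are standing where they were. I'll check the tray travel and the vials numerically.

Run:
```python
from h import *
c=cam("side"); ex=np.array([.94924,.31455]); mid=np.array([.4946,.3865])
for z in(.02,.03,.04): print(z,((plane(c,[[237.9,204.8],[252.5,251]],z)[:,:2]-mid)@ex).round(4)+.09)
sd=viewer.capture("side"); s0=cv2.imread("pics/side0.png")
for n,(x0,y0,x1,y1) in dict(red=(268,138,288,175),black=(230,255,250,303),green=(385,206,403,220)).items(): print(n,np.abs(sd[y0:y1,x0:x1].astype(int)-s0[y0:y1,x0:x1]).mean().round(1))
```

```text
0.02 [-0.0378 -0.0422]
0.03 [-0.0397 -0.044 ]
0.04 [-0.0415 -0.0459]
red 6.0
black 5.1
green 0.8
```

```bash
python3 -c "
from h import *
print(workorder.sign_off())"
```

```text
the job is handed in; nothing more can be done
None
```

The release key was pressed to its rigid stop and the tray is out at the front, about 40–46 mm by camera against the 45 mm full travel; the vials and bottle are still standing where they were, the arm is clear, and the job was handed in at about 11 s.

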